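# Slide the bottle tote home into its bay

## Task

The tall wooden bottle tote has been left out on the bench; push it back into the empty middle bay of the wooden organiser until its long back side sits fully home and square against the organiser's rail. It is heavy and tips easily, so push with the fingertips low down on the outside of its tray to make it slide upright: do not tip it, lift it, or touch its bottles, handle or anything else in or above the tray. Leave all the other things where they stand and take the hand away when done.

Things in the scene. Friction and masses are not known exactly. Their poses are not given: they have to be found in the camera images.
- tote: loose plywood bottle tote, 0.95 to 1.5 kg. Its tray is a box 110 mm deep (x), 240 mm long (y), 75 mm high. Origin: centre of the tray's underside, on the bench. x points from the front long wall (-55 mm, robot side) to the back long wall (+55 mm), z up. Friction on the bench 0.65 to 0.95: it takes up to 15 N to slide. Pushed high up it tips; pushed on the long wall 15 to 40 mm above the bench it slides.
- tote_top: upper part of the tote, fixed to the tray, same origin and axes: four bottles in a row along y (46 mm wide, tops 162 mm above the bench, fronts 32 mm behind the tray's front face), sample tiles on edge beside them below the rim, an end panel at each end (12 mm thick, tapering from 108 mm wide above the tray to 44 mm at 262 mm height) and a dowel handle between them. Not to be touched.
- tote_handle (a point): middle of the tote's round dowel handle, 22 mm thick, along the tote's y, 243 mm above the bench. Not to be touched.
- organiser: fixed wooden organiser: a rail 800 mm long (y), 60 mm high, with cheeks 18 mm thick, 60 mm high standing out towards the robot. The empty middle bay is 276 mm wide between cheeks 50 mm long; the outer bays hold other things. Origin: on the bench, on the rail's front face, mid-bay; x points into the rail, y left. Tote home: its origin at x = -55 mm, y near 0, its x along this x.
- tub_a: lidded white paint tub, 76 mm wide, 85 mm high, in an outer bay; origin at the centre of its underside. Leave alone.
- tub_b: lidded white paint tub, 68 mm wide, 75 mm high, in an outer bay; origin at the centre of its underside. Leave alone.
- tub_c: lidded white paint tub, 72 mm wide, 80 mm high, on the bench beside the tote; origin at the centre of its underside. Leave alone.
- brush_jar: glass jar, 72 mm wide, 105 mm high, with three brushes that stand up to about 240 mm, in an outer bay; origin at the centre of its underside. Leave alone.
- bottle: grey bottle, 58 mm wide, 170 mm high, in an outer bay; origin at the centre of its underside. Leave alone.
- tape: roll of masking tape lying flat, 100 mm wide, 36 mm high, on the bench beside the tote; origin at the centre of its underside. Leave alone.
- knife: filling knife, 210 mm long, lying flat on the bench to the left of the tote; origin at the middle of its underside. Leave alone.

How it is judged:
By the outcome, as a careful person would: the job done as asked, in the order asked, and still so for the second after the job is handed in, with the robot touching nothing.
It also fails if it takes over 58 s, if anything falls off the work surface, if the arm or the gripper's body presses on something with over 40 N, if the wrist force passes 120 N, or if a joint passes its speed limit or range.

## Robot

A 7-joint arm with a two-finger parallel gripper is mounted at the origin on the work surface. World frame = base frame: x ahead of the robot, y to its left, z up, the work surface at z = 0. Lengths are in m, angles in rad, forces in N, time in s.
With the tool pointing down it reaches from about 0.35 to 0.9 m from the base axis. Payload 8.1 kg.
Tool frame: the origin (TCP) lies on the centre line of the jaws, within the pads' length; the fingertips stand 19 mm ahead of it and the grasp point (between the pads) is the TCP; z points along the fingers, y is the direction in which the jaws open and shut (so a half turn about z gives the same grasp; the last joint's range is limited). The gripper opens to 92 mm and grips with 3 to 60 N. Pads are 19 mm wide; open, the fingers measure 130 mm over their backs; the gripper's body (75 mm by 190 mm) begins 47 mm behind the grasp point.
Start: joints at [1.206, 0.434, 0.025, 1.573, -0.012, 1.134, -0.075], TCP at [0.162, -0.604, 0.246] pointing down, gripper open.
Joint ranges: [-2.62, 2.62], [-0.44, 2.09], [-1.27, 1.32], [0.08, 2.57], [-1.32, 4.46], [0.12, 2], [-2.74, 2.74]. Speed limits (rad/s): [2.22, 2.22, 3.01, 3.01, 3.14, 3.14, 3.14].

## Interface

Orientations are given as a rotation vector (axis times angle).
In Python, from cell import monitor, imaging, workorder, outline_of gives the robot as it stands.
- The arm moves only by the tool move_arm, never from a script. Its argument "series" is a list of rows, each a list of 6 numbers: the shift along the world's x, y, z in cm, then the turn, a rotation vector about the world's x, y, z in degrees. A call has 1 to 8 rows; each row shifts and turns the commanded pose from where the row before left it; what a row does not reach is not made up. A row lasts 1/10 s, in which the tool goes at most 50 mm and 8.59 degrees, less where a joint would pass 70% of its speed; a pose out of reach is approached as far as the arm can. A call with a gripper value outside its range is refused whole. "grip" is the opening, from 0 (shut) to 1 (fully open), set as the call begins (left out, the last holds). The fingers move at their own pace and stop on an object; "force" is the grip in N (left out, the last holds). Time passes only in rows, so rows that do not move let the fingers close. It gives the time, the measured TCP pose, the force and the opening at its end, in the units of the state.
- monitor.observe(): the state, without advancing time (a new reading comes with each control period).
- imaging.get_image(name): name is "scene" or "top" or "wrist"; returns a dict with "color" (384x512x3 uint8, red, green, blue), "fx", "fy", "cx", "cy" (pixels), "dist_coeffs" ([k1, k2, p1, p2, k3] as OpenCV has them; the pictures are not rectified), "rvec" (rotation vector, rad) and "tvec" (3), from world to camera coordinates, as OpenCV has them; the wrist camera has in their place "mount" (4x4, takes a point from camera to tool coordinates, whose origin is the TCP and whose axes are the flange's). Camera axes: x right, y down, z forward; pixel columns grow to the right and rows downward; lengths in m; the calibration is good to about 2 mm. A picture is of the moment at which its call begins: read the wrist's pose just before it. There is no depth.
- workorder.sign_off(): hands the job in, once; it reports no verdict.
Trained networks look in the newest picture that a camera, given by its name, has taken for a name from the list of things; names that differ only in an ending like _2 or _b are one class to them, and where a whole thing is asked for, a point or a joint stands for the part that bears it (a point fixed in the world has none). Each returns a list of dicts, best first, with "p" (0 to 1); they miss things now and then, are a little off and sometimes report something else, mostly with a low value. They report only what shows in the picture. A call takes as long as a camera call.
- outline_of(camera, thing): "mask" (384x512 bool, what is visible of it) and "rect" ([left, top, width, height] in pixels, round what is visible of it).
The state is a dict: "clock": time; "joints": joint angles; "dq": joint speeds; "joint_efforts": joint torques, N m; "position": TCP position; "ee_rot": TCP orientation; "force": force on the tool from outside, world axes, zero at the start; "ft_torque": the same for the moment, N m; "width": opening from 0.0 (shut) to 1.0 (fully open).
Only numpy, scipy, OpenCV 4.12 (cv2) and the standard library are available. Lean on these libraries where they do the work, as an engineer would, in place of code of your own. Each camera call takes 0.05 s, during which the arm holds its last target. There are 200 camera calls.

## Working session

There is one attempt and no reset: what is moved stays moved. The work goes in short steps, Python scripts to look and compute and a tool call to move; the robot and the scene stay as the last step left them, time stands still between calls to the robot, and variables do not carry over. Pictures are saved under pics/ and viewed, about 8 in all and at most 12, crops included, and the job is handed in when it is done.

Besides the shell and the picture viewer there is one more tool, called in YAML: its name, and indented under it one key for each argument. move_arm: Moves the arm, as the interface text tells. Its arguments: {"type":"object","properties":{"series":{"type":"array"},"grip":{"type":"number"},"force":{"type":"number"}},"required":["series"]}

```bash
mkdir -p pics && cat > h.py <<'E'
import numpy as np, cv2
from cell import monitor, imaging, workorder, outline_of
def K(im): return np.array([[im['fx'],0,im['cx']],[0,im['fy'],im['cy']],[0,0,1.]])
def proj(im,P): return cv2.projectPoints(np.array(P,float).reshape(-1,3),np.array(im['rvec'],float),np.array(im['tvec'],float),K(im),np.array(im['dist_coeffs'],float))[0].reshape(-1,2)
def back(im,uv,z):
    uv=np.array(uv,float).reshape(-1,1,2)
    n=cv2.undistortPoints(uv,K(im),np.array(im['dist_coeffs'],float)).reshape(-1,2)
    R=cv2.Rodrigues(np.array(im['rvec'],float))[0];t=np.array(im['tvec'],float).reshape(3)
    c=-R.T@t; d=np.c_[n,np.ones(len(n))]@R
    return c+d*((z-c[2])/d[:,2])[:,None]
E
python3 - <<'E'
from h import *
s=monitor.observe();print({k:np.round(v,3) for k,v in s.items()})
for n in('top','scene'):
    im=imaging.get_image(n);c=im['color'][:,:,::-1]
    R=cv2.Rodrigues(np.array(im['rvec'],float))[0];print(n,'cam at',-R.T@np.array(im['tvec']).reshape(3))
    cv2.imwrite(f'pics/{n}0.png',cv2.resize(c,(800,600),interpolation=cv2.INTER_CUBIC))
    for t in('tote','tote_top','organiser','tub_c','tape','knife'):
        for o in outline_of(n,t)[:3]: print(n,t,round(o['p'],2),o['rect'])
E
```

```text
{'clock': np.float64(0.0), 'joints': array([ 1.206,  0.435,  0.025,  1.574, -0.012,  1.134, -0.075]), 'dq': array([-0.   , -0.   , -0.   ,  0.   ,  0.002,  0.   ,  0.   ]), 'joint_efforts': array([-2.0000e-03, -6.6785e+01,  9.8400e-01, -3.1445e+01, -6.1000e-02,
        4.3000e-02,  0.0000e+00]), 'position': array([ 0.162, -0.603,  0.245]), 'ee_rot': array([-3.113e+00, -4.100e-01,  1.000e-03]), 'force': array([-0.48 ,  0.036,  1.105]), 'ft_torque': array([ 0.003, -0.022, -0.006]), 'width': np.float64(1.001)}
top cam at [0.39701815 0.02814952 1.28047751]
top tote 0.96 [252.6, 163.6, 93.2, 46.0]
top tote_top 0.91 [254.3, 168.2, 90.3, 43.1]
top organiser 0.57 [169.0, 107.5, 245.9, 51.1]
top organiser 0.5 [120.3, 221.1, 26.6, 62.3]
top tub_c 0.96 [176.2, 135.0, 25.4, 19.1]
top tub_c 0.88 [186.6, 176.1, 24.4, 21.8]
top tape 0.65 [372.8, 169.2, 30.9, 35.8]
top tape 0.63 [123.1, 218.4, 25.2, 65.4]
top knife 0.83 [122.8, 220.1, 26.0, 64.8]
scene cam at [1.19842946 0.55113956 1.09528106]
scene tote 0.65 [232.6, 215.3, 38.4, 72.7]
scene tote_top 0.57 [172.9, 125.9, 85.3, 89.7]
scene organiser 0.83 [70.2, 172.1, 240.7, 155.0]
scene tub_c 0.93 [283.5, 231.1, 26.6, 32.4]
scene tub_c 0.89 [265.1, 270.0, 27.4, 36.1]
scene tub_c 0.83 [106.9, 178.3, 30.5, 38.3]
scene tape 0.73 [132.9, 148.0, 27.6, 24.4]
scene knife 0.69 [373.0, 213.8, 33.1, 58.7]
```

```bash
python3 - <<'E'
from h import *
im=imaging.get_image('top');c=im['color'][85:295,110:430,::-1]
cv2.imwrite('pics/topc.png',cv2.resize(c,None,fx=2.5,fy=2.5,interpolation=cv2.INTER_CUBIC))
E
```

```text
(no output)
```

View pics/topc.png

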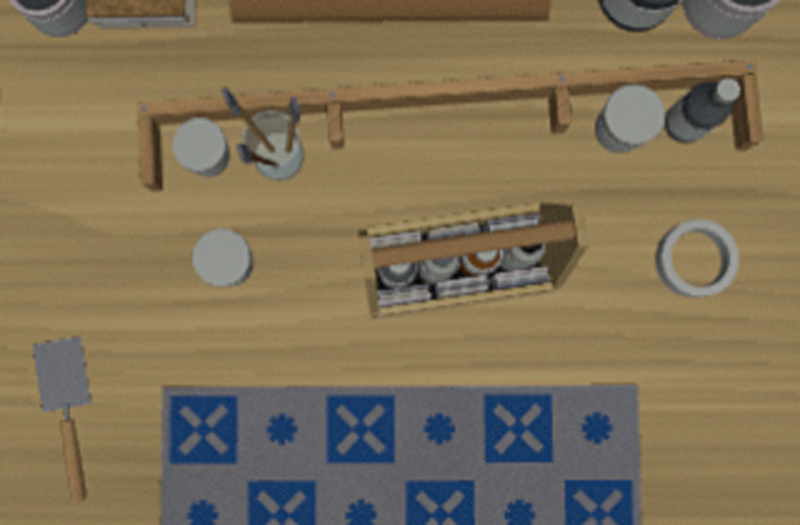

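View pics/scene0.png

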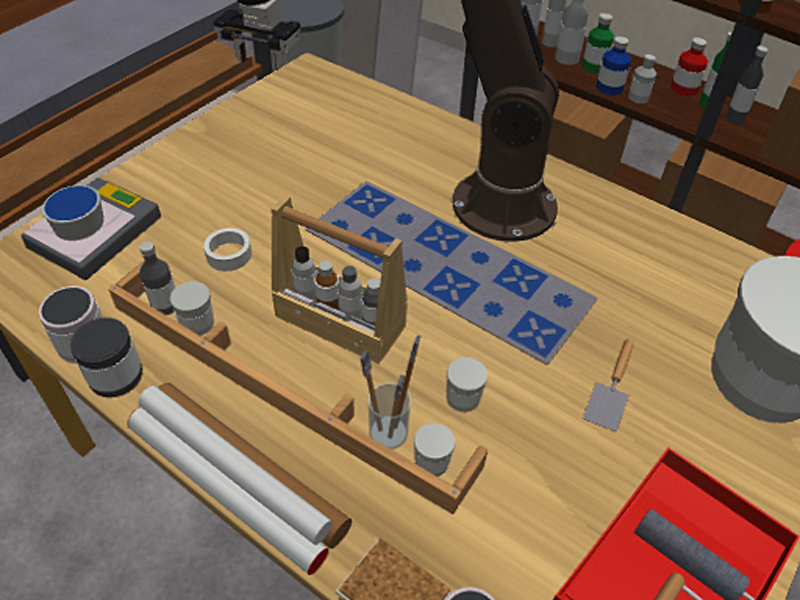

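The top view (crop) shows the tote rim's front edge running from about (372,316) to (552,288). The rail runs from (141,105) to (750,68), with the middle cheeks at u≈335 and u≈562. The tape lies to the right, and tub_c and the knife to the left. Next I fit wireframes.

```bash
cat >> h.py <<'E'
def T(p,P):
    P=np.array(P,float);c,s=np.cos(p[2]),np.sin(p[2])
    return np.c_[p[0]+c*P[:,0]-s*P[:,1],p[1]+s*P[:,0]+c*P[:,1],P[:,2]]
TR=[[-.055,.12,.075],[-.055,-.12,.075],[.055,-.12,.075],[.055,.12,.075]]
OR=[[0,.4,.06],[0,-.4,.06],[-.05,.138,.06],[-.05,-.138,.06],[0,.138,.06],[0,-.138,.06]]
def draw(c,im,p,M,segs,col,f,o):
    q=(proj(im,T(p,M))-o+.5)*f-.5
    for a,b in segs: cv2.line(c,tuple(np.int32(q[a]*16)),tuple(np.int32(q[b]*16)),col,1,cv2.LINE_AA,4)
def overlay(im,pt,po,fn,o,w,h,f):
    o=np.array(o);c=cv2.resize(im['color'][o[1]:o[1]+h,o[0]:o[0]+w,::-1],None,fx=f,fy=f,interpolation=cv2.INTER_CUBIC)
    B=[[x,y,0] for x,y,_ in TR]
    draw(c,im,pt,TR+B,[(0,1),(1,2),(2,3),(3,0),(4,5),(5,6),(0,4),(1,5),(2,6),(6,7),(7,4)],(0,255,0),f,o)
    draw(c,im,po,OR,[(0,4),(4,2),(4,5),(5,3),(5,1)],(255,0,255),f,o)
    cv2.imwrite(fn,c)
E
python3 - <<'E'
from h import *
from scipy.optimize import least_squares
im=imaging.get_image('top')
g=lambda L:np.array(L,float)/2.5+[110,85]-.3
tc=g([[372,316],[552,288],[362,232]])
pt=least_squares(lambda p:(proj(im,T(p,[TR[0],TR[1],TR[3]]))-tc).ravel(),[.5,-.05,0.1]).x
oc=g([[343,136],[555,124],[343,104],[555,92]])
po=least_squares(lambda p:(proj(im,T(p,OR[2:]))-oc).ravel(),[.7,0,0]).x
for n,p in(('tote',pt),('org',po)):print(n,p.round(4),np.degrees(p[2]).round(2))
print(proj(im,T(pt,TR[:2]+TR[3:]))-tc,proj(im,T(po,OR[2:]))-oc)
overlay(im,pt,po,'pics/ov1.png',(230,100),120,120,5)
s=imaging.get_image('scene')
overlay(s,pt,po,'pics/ov2.png',(60,110),270,220,2.9)
np.save('p.npy',[pt,po])
for n,zz in(('tub_c',.08),('tape',.036)):
    for o in outline_of('top',n)[:4]:
        r=o['rect'];print(n,round(o['p'],2),back(im,[[r[0],r[1]],[r[0]+r[2],r[1]+r[3]]],zz).round(3).tolist())
E
```

```text
tote [ 0.5125 -0.0739  0.1408] 8.07
org [ 0.7255 -0.0648  0.0512] 2.93
[[-1.20967557  0.44438945]
 [ 3.49906797  0.40929392]
 [-2.29545925 -0.93708178]] [[-0.30281882  1.20637613]
 [ 1.30585028  1.25582147]
 [-1.11332436 -1.30356727]
 [ 0.10848329 -1.21809139]]
tub_c 0.93 [[0.55, 0.258, 0.08], [0.483, 0.181, 0.08]]
tub_c 0.81 [[0.68, 0.287, 0.08], [0.62, 0.203, 0.08]]
tub_c 0.62 [[0.718, -0.258, 0.08], [0.652, -0.334, 0.08]]
tape 0.82 [[0.574, -0.338, 0.036], [0.466, -0.426, 0.036]]
```

View pics/ov1.png

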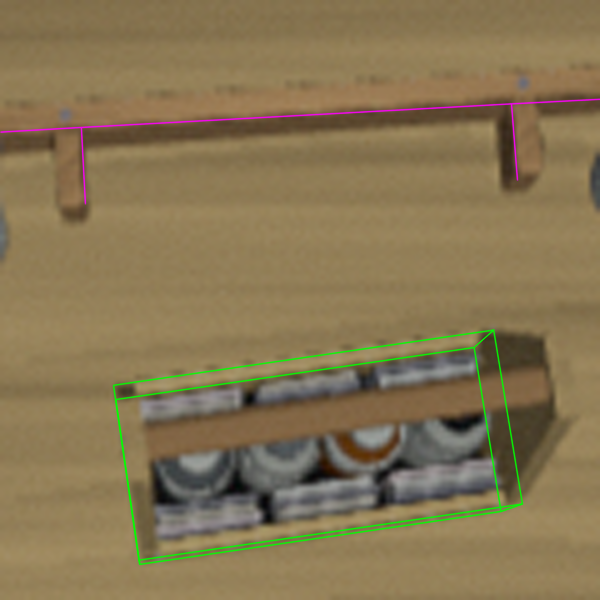

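View pics/ov2.png

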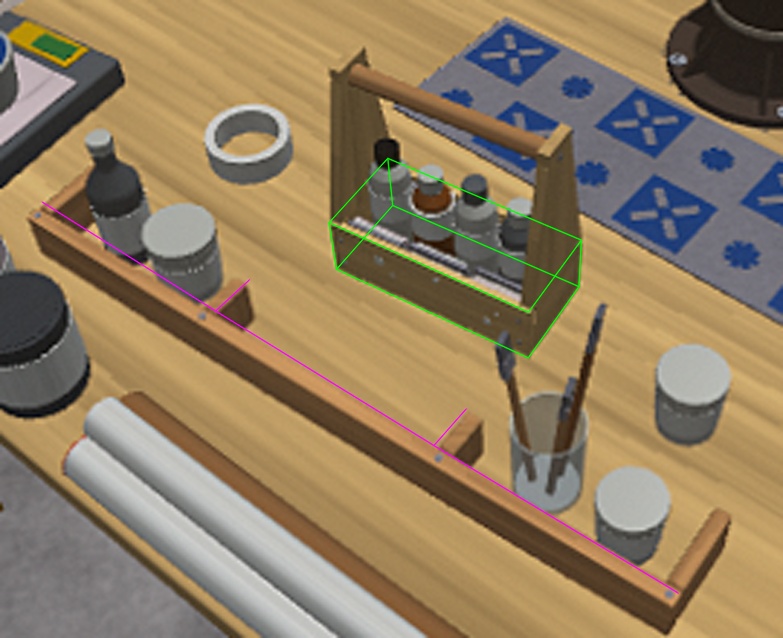

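The overlays fit well. Relative to the organiser, the tote sits 158 mm short of home, centred within about 2 mm, and turned +5.1°. I'll push with the open fingers spread along its long wall. The tool will tilt so the tips lead and the gripper body leans back.

move_arm:
  series:
    - [1.2,3.2,0,0,0,-0.9]
    - [1.2,3.2,0,0,0,-0.9]
    - [1.2,3.2,0,0,0,-0.9]
    - [1.2,3.2,0,0,0,-0.9]
    - [1.2,3.2,0,0,0,-0.9]
    - [1.2,3.2,0,0,0,-0.9]
    - [1.2,3.2,0,0,0,-0.8]
    - [1.2,3.2,0,0,0,-0.7]
  grip: 1

```text
clock: 1.75
position: [0.2581, -0.3465, 0.246]
ee_rot: [3.133, 0.221, 0.001]
force: [0.7, -0.1, 1.1]
width: 0.998
```

move_arm:
  series:
    - [1.2,3.2,0,0,0,0]
    - [1.2,3.2,0,0,0,0]
    - [1.2,3.2,0,0,0,0]
    - [1.2,3.2,0,0,0,0]
    - [1.2,3.2,0,0,0,0]
    - [1.2,3.2,0,0,0,0]
    - [1.2,3.2,0,0,0,0]
    - [1.2,3.2,0,0,0,0]

```text
clock: 2.55
position: [0.3541, -0.0904, 0.2461]
ee_rot: [3.133, 0.221, 0.001]
force: [0.2, -0.0, 0.5]
width: 0.999
```

move_arm:
  series:
    - [0.3,0,0,0.61,-4.33,0]
    - [0.3,0,0,0.61,-4.33,0]
    - [0.3,0,0,0.61,-4.33,0]
    - [0.3,0,0,0.61,-4.33,0]
    - [0.3,0,0,0.61,-4.33,0]
    - [0.3,0,0,0.61,-4.33,0]
    - [0.3,0,0,0.61,-4.33,0]
    - [0.3,0,0,0.61,-4.33,0]

```text
clock: 3.35
position: [0.3777, -0.0925, 0.2462]
ee_rot: [-2.95, -0.207, -0.936]
force: [1.0, 0.5, 0.6]
width: 0.998
```

```bash
python3 - <<'E'
from h import *
from scipy.spatial.transform import Rotation as R
s=monitor.observe();M=R.from_rotvec(s['ee_rot']).as_matrix();print(s['position'].round(4) if hasattr(s['position'],'round') else s['position'],M.round(3),np.round(s['joints'],2))
E
```

```text
[ 0.3777 -0.0925  0.2462] [[ 0.809  0.139  0.571]
 [ 0.115 -0.99   0.078]
 [ 0.576  0.003 -0.817]] [ 0.41 -0.2  -0.05  2.5  -0.81  0.4  -0.39]
```

move_arm:
  series:
    - [0.4,0,-2.4,0,0,0]
    - [0.4,0,-2.4,0,0,0]
    - [0.4,0,-2.4,0,0,0]
    - [0.4,0,-2.4,0,0,0]
    - [0.4,0,-2.4,0,0,0]
    - [0.3,0.1,-2.4,0,0,0]
    - [0.3,0.1,-2.4,0,0,0]
    - [0.3,0.1,-2.4,0,0,0]

```text
clock: 4.15
position: [0.4041, -0.0938, 0.1552]
ee_rot: [-2.984, -0.22, -0.783]
force: [0.7, -0.2, -0.7]
width: 0.999
```

```bash
python3 - <<'E'
from h import *
from scipy.spatial.transform import Rotation as R
s=monitor.observe();M=R.from_rotvec(s['ee_rot']).as_matrix();print(np.round(s['position'],4),M.round(3),np.round(s['joints'],2))
im=imaging.get_image('scene')
pt,po=np.load('p.npy')
overlay(im,pt,po,'pics/ov3.png',(100,90),230,200,3)
E
```

```text
[ 0.4041 -0.0938  0.1552] [[ 0.862  0.15   0.485]
 [ 0.125 -0.989  0.083]
 [ 0.491 -0.011 -0.871]] [-0.31  0.05  0.64  2.57 -1.32  0.27  0.15]
```

View pics/ov3.png

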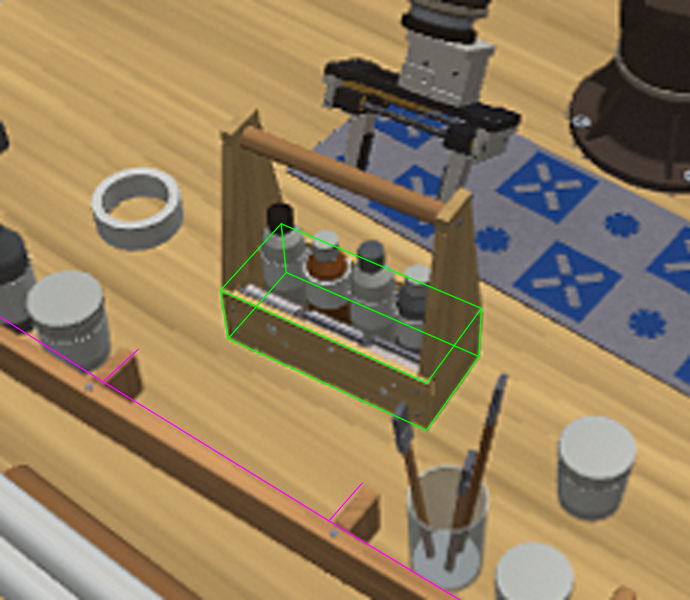

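The picture shows the tote undisturbed, with the hand behind it at about (410,100). Joints 4 and 5 are at their limits, so 35° of tilt is too much this close in. I'll back up and use less tilt, about 18°. That still keeps the gripper body well clear of the bottles.

move_arm:
  series:
    - [0,0,1.5,-0.2,1.5,0]
    - [0,0,1.5,-0.2,1.5,0]
    - [0,0,1.5,-0.2,1.5,0]
    - [0,0,1.5,-0.2,1.5,0]
    - [0,0,0,-0.2,1.5,0]
    - [0,0,0,-0.2,1.5,0]
    - [0,0,0,-0.2,1.5,0]
    - [0,0,0,-0.2,1.5,0]

```text
clock: 5.0
position: [0.4035, -0.0871, 0.1922]
ee_rot: [-3.03, -0.228, -0.522]
force: [-0.8, 0.4, -0.3]
width: 1.002
```

```bash
cat > st.py <<'E'
from h import *
from scipy.spatial.transform import Rotation as R
s=monitor.observe();M=R.from_rotvec(s['ee_rot']).as_matrix()
p=np.array(s['position']);print(p.round(4),'z',M[:,2].round(3),'y',M[:,1].round(3),'j',np.round(s['joints'],2))
pt,po=np.load('p.npy')
for n,sg in(('front',1),('rear',-1)):
    for e in(1,-1):
        q=p+M@[sg*.0095,e*.055,.019]
        c,sn=np.cos(pt[2]),np.sin(pt[2]);d=q-[pt[0],pt[1],0]
        c2,s2=np.cos(po[2]),np.sin(po[2]);d2=q-[po[0],po[1],0]
        print(n,e,'world',q.round(4),'tote xy',np.round([c*d[0]+sn*d[1],-sn*d[0]+c*d[1]],4),'org',np.round([c2*d2[0]+s2*d2[1],-s2*d2[0]+c2*d2[1]],4))
q=p+M@[.0375,0,-.047];print('body',q.round(4))
E
python3 st.py
```

```text
[ 0.4035 -0.0871  0.1922] z [ 0.328  0.082 -0.941] y [ 0.155 -0.987 -0.032] j [-0.31 -0.02  0.52  2.39 -0.31  0.48 -0.95]
front 1 world [ 0.4272 -0.1385  0.1758] tote xy [-0.0935 -0.052 ] org [-0.3017 -0.0584]
front -1 world [ 0.4101 -0.0299  0.1793] tote xy [-0.0952  0.0579] org [-0.3132  0.0509]
rear 1 world [ 0.4095 -0.1411  0.1694] tote xy [-0.1114 -0.0521] org [-0.3196 -0.0601]
rear -1 world [ 0.3924 -0.0325  0.1729] tote xy [-0.1131  0.0579] org [-0.331   0.0493]
body [ 0.423  -0.0859  0.2491]
```

```bash
cat >> st.py <<'E'
import sys
def want(yaw,tilt):
    return R.from_euler('z',yaw,degrees=True)*R.from_euler('y',-tilt,degrees=True)*R.from_euler('x',180,degrees=True)
if len(sys.argv)>2:
    print('turn needed deg',np.degrees((want(float(sys.argv[1]),float(sys.argv[2]))*R.from_matrix(M).inv()).as_rotvec()).round(2))
E
python3 st.py 8.07 18 | tail -1
```

```text
turn needed deg [-2.09  1.41 -0.84]
```

move_arm:
  series:
    - [0,0,-1.5,-0.5,0.4,-0.2]
    - [0,0,-1.5,-0.5,0.4,-0.2]
    - [0,0,-1.5,-0.5,0.3,-0.2]
    - [0,0,-1.5,-0.5,0.3,-0.2]
    - [0,0,-1.5,0,0,0]
    - [0,0,-1.5,0,0,0]
    - [0,0,-1.5,0,0,0]
    - [0,0,0,0,0,0]

```text
clock: 5.8
position: [0.4026, -0.0872, 0.0857]
ee_rot: [-3.072, -0.215, -0.484]
force: [0.6, -0.9, 0.1]
width: 1.002
```

```bash
python3 st.py 8.07 18
```

```text
[ 0.4026 -0.0872  0.0857] z [ 0.304  0.046 -0.952] y [ 0.14  -0.99  -0.003] j [-0.    0.25  0.2   2.49 -0.96  0.18 -0.32]
front 1 world [ 0.425  -0.1395  0.0704] tote xy [-0.0958 -0.0527] org [-0.3039 -0.0593]
front -1 world [ 0.4097 -0.0306  0.0707] tote xy [-0.0957  0.0573] org [-0.3137  0.0503]
rear 1 world [ 0.4071 -0.142   0.0646] tote xy [-0.1139 -0.0526] org [-0.3219 -0.0609]
rear -1 world [ 0.3918 -0.0331  0.0649] tote xy [-0.1138  0.0574] org [-0.3317  0.0487]
body [ 0.4237 -0.0844  0.142 ]
turn needed deg [-0.16 -0.11  0.05]
```

move_arm:
  series:
    - [0.5,0,-0.9,0,0,0]
    - [0.5,0,-0.9,0,0,0]
    - [0.5,0,-0.9,0,0,0]
    - [0.5,0,-0.9,0,0,0]
    - [0.3,0,-0.9,0,0,0]
    - [0,0,0,0,0,0]

```text
clock: 6.4
position: [0.4308, -0.089, 0.0502]
ee_rot: [-3.07, -0.211, -0.471]
force: [-0.4, 0.3, -0.0]
width: 1.004
```

```bash
python3 st.py 8.07 18
```

```text
[ 0.4308 -0.089   0.0502] z [ 0.296  0.049 -0.954] y [ 0.138 -0.99  -0.008] j [ 0.12  0.37  0.05  2.45 -1.32  0.12  0.03]
front 1 world [ 0.453  -0.1413  0.0345] tote xy [-0.0684 -0.0584] org [-0.2761 -0.0625]
front -1 world [ 0.4378 -0.0324  0.0353] tote xy [-0.0681  0.0516] org [-0.2857  0.0471]
rear 1 world [ 0.435  -0.1438  0.0288] tote xy [-0.0865 -0.0583] org [-0.2942 -0.0641]
rear -1 world [ 0.4198 -0.0348  0.0296] tote xy [-0.0863  0.0517] org [-0.3038  0.0455]
body [ 0.4523 -0.0864  0.1063]
turn needed deg [-0.35 -0.59  0.13]
```

move_arm:
  series:
    - [0,0,0,-0.15,1.0,0]
    - [0,0,0,-0.15,1.0,0]
    - [0,0,-0.3,-0.15,1.0,0]
    - [0,0,-0.3,0,0,0]
    - [0,0,-0.3,0,0,0]
    - [0,0,0,0,0,0]

```text
clock: 7.0
position: [0.429, -0.0888, 0.0408]
ee_rot: [-3.085, -0.217, -0.388]
force: [0.6, -0.3, -0.3]
width: 0.998
```

```bash
python3 st.py 8.07 14
```

```text
[ 0.429  -0.0888  0.0408] z [ 0.245  0.041 -0.969] y [ 0.141 -0.99  -0.007] j [-0.06  0.41  0.25  2.43 -1.17  0.2  -0.12]
front 1 world [ 0.4505 -0.1412  0.0244] tote xy [-0.0708 -0.0579] org [-0.2785 -0.0622]
front -1 world [ 0.435  -0.0323  0.0251] tote xy [-0.0708  0.0521] org [-0.2884  0.0473]
rear 1 world [ 0.4323 -0.1437  0.0196] tote xy [-0.0892 -0.0578] org [-0.2969 -0.0638]
rear -1 world [ 0.4168 -0.0348  0.0204] tote xy [-0.0892  0.0521] org [-0.3068  0.0457]
body [ 0.4535 -0.0857  0.0956]
turn needed deg [-0.43  0.31 -0.03]
```

move_arm:
  series:
    - [0.3,0.04,0,0,0,0]
    - [0.3,0.04,0,0,0,0]
    - [0.3,0.04,0,0,0,0]
    - [0.2,0.03,0,0,0,0]
    - [0.2,0.03,0,0,0,0]
    - [0.2,0.03,0,0,0,0]
    - [0.2,0.03,0,0,0,0]
    - [0.2,0.03,0,0,0,0]

```text
clock: 7.8
position: [0.446, -0.0864, 0.0403]
ee_rot: [-3.086, -0.218, -0.383]
force: [-15.7, -3.4, 11.4]
width: 1.0
```

```bash
python3 st.py 8.07 14
```

```text
[ 0.446  -0.0864  0.0403] z [ 0.242  0.041 -0.97 ] y [ 0.141 -0.99  -0.007] j [-0.11  0.43  0.31  2.4  -1.13  0.23 -0.18]
front 1 world [ 0.4675 -0.1388  0.0239] tote xy [-0.0537 -0.0579] org [-0.2615 -0.0607]
front -1 world [ 0.4519 -0.0299  0.0246] tote xy [-0.0538  0.0521] org [-0.2714  0.0488]
rear 1 world [ 0.4492 -0.1413  0.0192] tote xy [-0.0721 -0.0579] org [-0.2798 -0.0623]
rear -1 world [ 0.4337 -0.0324  0.02  ] tote xy [-0.0722  0.0521] org [-0.2898  0.0472]
body [ 0.4706 -0.0832  0.0951]
turn needed deg [-0.4   0.12 -0.05]
```

```bash
python3 - <<'E'
from h import *
out=[]
for n,(x,y,w,h) in(('scene',(160,110,130,130)),('top',(235,130,130,130))):
    im=imaging.get_image(n);out.append(cv2.resize(im['color'][y:y+h,x:x+w,::-1],(400,400),interpolation=cv2.INTER_CUBIC))
cv2.imwrite('pics/c1.png',np.hstack(out))
E
```

```text
(no output)
```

View pics/c1.png

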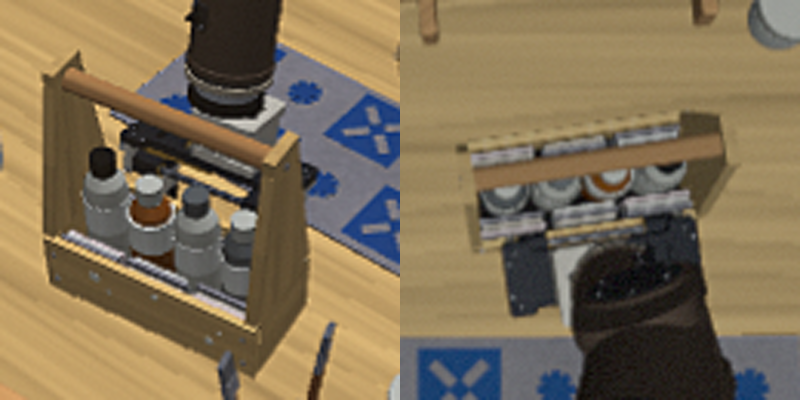

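The tote is upright and in contact with both fingers. The gripper body is clear of the bottles. I'll push along the organiser's x axis while slowly turning square.

move_arm:
  series:
    - [0.3,0.02,0.02,0,0,-0.1]
    - [0.4,0.03,0.02,0,0,-0.2]
    - [0.4,0.03,0.02,0,0,-0.2]
    - [0.4,0.03,0,0,0,-0.2]
    - [0.4,0.03,0,0,0,-0.2]
    - [0.4,0.03,0,0,0,-0.2]
    - [0.4,0.03,0,0,0,-0.2]
    - [0.3,0.02,0,0,0,-0.2]

```text
clock: 8.7
position: [0.4744, -0.0832, 0.0402]
ee_rot: [-3.091, -0.179, -0.379]
force: [-12.7, -0.3, 5.8]
width: 0.999
```

```bash
python3 st.py 6.57 14|egrep -v rear; python3 -c "
from cell import monitor;s=monitor.observe();print(s['force'],s['ft_torque'])"
```

```text
[ 0.4744 -0.0832  0.0402] z [ 0.24   0.036 -0.97 ] y [ 0.117 -0.993 -0.009] j [-0.19  0.46  0.39  2.34 -1.08  0.27 -0.28]
front 1 world [ 0.4945 -0.1361  0.0236] tote xy [-0.0265 -0.059 ] org [-0.2343 -0.0594]
front -1 world [ 0.4817 -0.0268  0.0245] tote xy [-0.0239  0.051 ] org [-0.2415  0.0504]
body [ 0.4993 -0.0807  0.0949]
turn needed deg [-0.49 -0.04 -0.13]
[-12.68622141  -0.32421765   5.83363899] [0.08476286 2.85507331 0.36992811]
```

Forces are steady and low, about 13 N. I'll carry on.

move_arm:
  series:
    - [0.4,0.02,0.01,0,0,-0.2]
    - [0.4,0.02,0.01,0,0,-0.2]
    - [0.4,0.02,0,0,0,-0.2]
    - [0.4,0.02,0,0,0,-0.2]
    - [0.4,0.02,0,0,0,-0.2]
    - [0.4,0.02,0,0,0,-0.2]
    - [0.4,0.02,0,0,0,-0.2]
    - [0.4,0.02,0,0,0,-0.2]

```text
clock: 9.5
position: [0.5065, -0.0815, 0.0403]
ee_rot: [-3.096, -0.137, -0.38]
force: [-12.4, -0.5, 3.8]
width: 0.999
```

move_arm:
  series:
    - [0.4,0.02,0,0,0,-0.2]
    - [0.4,0.02,0,0,0,-0.2]
    - [0.4,0.02,0,0,0,-0.2]
    - [0.4,0.02,0,0,0,-0.2]
    - [0.4,0.02,0,0,0,-0.2]
    - [0.4,0.02,0,0,0,-0.2]
    - [0.4,0.02,0,0,0,-0.2]
    - [0.4,0.02,0,0,0,-0.2]

```text
clock: 10.3
position: [0.5379, -0.0799, 0.0402]
ee_rot: [-3.101, -0.093, -0.379]
force: [-15.2, 0.1, 7.9]
width: 0.998
```

```bash
python3 st.py 2.93 14|egrep -v rear; python3 - <<'E'
from h import *
pt,po=np.load('p.npy')
# predicted tote pose from finger contact
from scipy.spatial.transform import Rotation as R
s=monitor.observe();M=R.from_rotvec(s['ee_rot']).as_matrix();c=np.array(s['position'])+M@[.0095,0,.019]
y=-M[:,1];yaw=np.arctan2(-y[0],y[1])
pn=T([c[0],c[1],yaw],[[.055,.003,0]])[0];p=np.array([pn[0],pn[1],yaw]);print(p,np.degrees(yaw))
out=[]
for n,o,w in(('scene',(150,130),140),('top',(225,100),140)):
    im=imaging.get_image(n);overlay(im,p,po,'/tmp/a.png',o,w,w,400/w);out.append(cv2.imread('/tmp/a.png')[:400,:400])
cv2.imwrite('pics/c2.png',np.hstack(out))
E
```

```text
[ 0.5379 -0.0799  0.0402] z [ 0.24   0.023 -0.97 ] y [ 0.061 -0.998 -0.009] j [-0.31  0.54  0.52  2.21 -1.01  0.37 -0.46]
front 1 world [ 0.5551 -0.1339  0.0235] tote xy [ 0.0338 -0.0653] org [-0.1738 -0.0603]
front -1 world [ 0.5483 -0.0241  0.0245] tote xy [0.0425 0.0443] org [-0.1749  0.0497]
body [ 0.563  -0.0789  0.0948]
turn needed deg [-0.5  -0.07 -0.57]
[ 0.6064127  -0.07260289  0.06111095] 3.5013993364650347
```

View pics/c2.png

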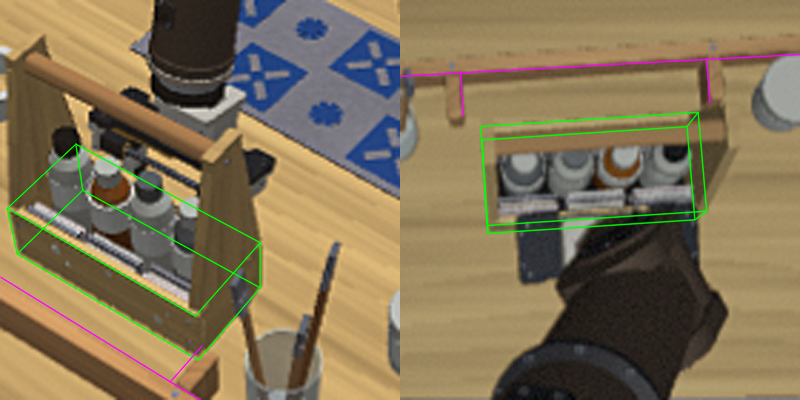

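move_arm:
  series:
    - [0.4,0.04,0.02,0,0,-0.2]
    - [0.4,0.04,0.02,0,0,-0.2]
    - [0.4,0.04,0,0,0,-0.2]
    - [0.4,0.04,0,0,0,0]
    - [0.4,0.04,0,0,0,0]
    - [0.4,0.04,0,0,0,0]
    - [0.4,0.04,0,0,0,0]
    - [0.4,0.04,0,0,0,0]

```text
clock: 11.2
position: [0.5711, -0.0772, 0.0405]
ee_rot: [-3.104, -0.077, -0.382]
force: [-8.7, -0.1, -1.8]
width: 1.001
```

```bash
python3 st.py 2.93 14|egrep -v rear; python3 - <<'E'
from h import *
pt,po=np.load('p.npy')
from scipy.spatial.transform import Rotation as R
s=monitor.observe();M=R.from_rotvec(s['ee_rot']).as_matrix();c=np.array(s['position'])+M@[.0095,0,.019]
y=-M[:,1];yaw=np.arctan2(-y[0],y[1])
pn=T([c[0],c[1],yaw],[[.055,.003,0]])[0];p=np.array([pn[0],pn[1],yaw])
im=imaging.get_image('top');overlay(im,p,po,'pics/c3.png',(240,95),110,90,7)
E
```

```text
[ 0.5711 -0.0772  0.0405] z [ 0.242  0.019 -0.97 ] y [ 0.05  -0.999 -0.007] j [-0.34  0.59  0.56  2.13 -0.98  0.41 -0.53]
front 1 world [ 0.5877 -0.1313  0.024 ] tote xy [ 0.0664 -0.0674] org [-0.1411 -0.0594]
front -1 world [ 0.5821 -0.0215  0.0248] tote xy [0.0763 0.0422] org [-0.141   0.0506]
body [ 0.5961 -0.0764  0.0952]
turn needed deg [-0.42  0.01  0.05]
```

View pics/c3.png

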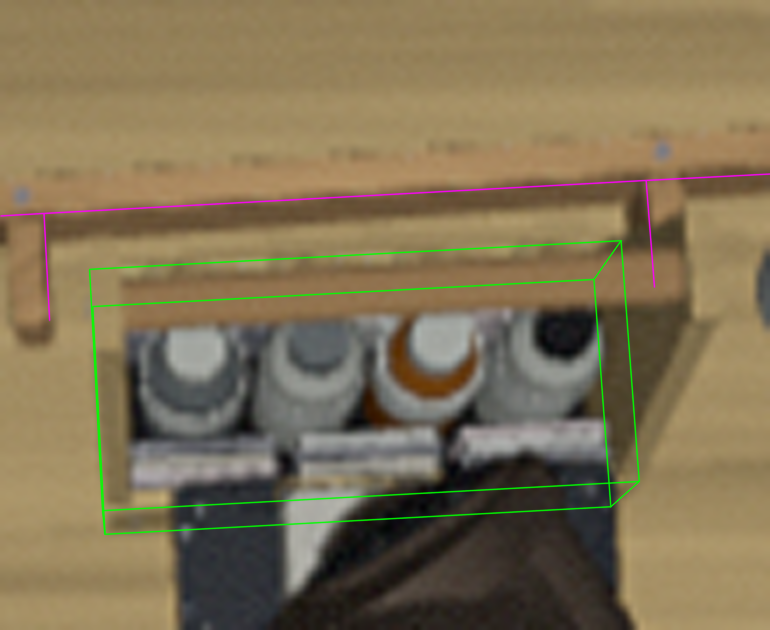

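Centred and square in the bay: the left gap is about 50 px (18 mm) and the bench strip to the rail is nearly parallel. About 31 mm remains.

move_arm:
  series:
    - [0.4,0.02,0,0,0,0]
    - [0.4,0.02,0,0,0,0]
    - [0.4,0.02,0,0,0,0]
    - [0.4,0.02,0,0,0,0]
    - [0.3,0.02,0,0,0,0]
    - [0.2,0.01,0,0,0,0]
    - [0.2,0.01,0,0,0,0]
    - [0.2,0.01,0,0,0,0]

```text
clock: 12.05
position: [0.5956, -0.0759, 0.0404]
ee_rot: [-3.104, -0.077, -0.381]
force: [-9.9, -0.7, 1.8]
width: 0.997
```

move_arm:
  series:
    - [0.15,0.01,0,0,0,0]
    - [0.15,0.01,0,0,0,0]
    - [0.15,0.01,0,0,0,0]

```text
clock: 12.35
position: [0.6002, -0.0757, 0.0404]
ee_rot: [-3.104, -0.076, -0.381]
force: [-10.6, 0.4, 1.8]
width: 0.997
```

```bash
python3 st.py 2.93 14|egrep -v rear; python3 -c "
from cell import monitor;s=monitor.observe();print(s['force'],s['ft_torque'])"
```

```text
[ 0.6002 -0.0757  0.0404] z [ 0.241  0.019 -0.97 ] y [ 0.05  -0.999 -0.008] j [-0.36  0.62  0.59  2.07 -0.96  0.46 -0.57]
front 1 world [ 0.6167 -0.1298  0.0239] tote xy [ 0.0954 -0.0699] org [-0.112  -0.0593]
front -1 world [ 0.6112 -0.0199  0.0247] tote xy [0.1053 0.0396] org [-0.1119  0.0507]
body [ 0.6252 -0.0748  0.0951]
turn needed deg [-0.43 -0.03  0.05]
[-10.6447807    0.44465028   1.77922777] [-0.09168442  2.48676543  0.02657739]
```

Slow final steps, watching for the force to rise as the tote seats.

move_arm:
  series:
    - [0.1,0.005,0,0,0,0]
    - [0.1,0.005,0,0,0,0]
    - [0.1,0.005,0,0,0,0]

```text
clock: 12.65
position: [0.6029, -0.0755, 0.0404]
ee_rot: [-3.104, -0.076, -0.38]
force: [-14.0, -0.2, 5.1]
width: 0.999
```

move_arm:
  series:
    - [0.1,0.005,0,0,0,0]
    - [0.1,0.005,0,0,0,0]

```text
clock: 12.85
position: [0.6032, -0.0755, 0.0401]
ee_rot: [-3.103, -0.076, -0.376]
force: [-22.9, 0.1, 15.7]
width: 1.001
```

move_arm:
  series:
    - [0.1,0.005,0.02,0,0,0]
    - [0.1,0.005,0.02,0,0,0]
    - [0,0,0,0,0,0]

```text
clock: 13.15
position: [0.6034, -0.0756, 0.0402]
ee_rot: [-3.103, -0.075, -0.372]
force: [-26.6, -0.5, 17.8]
width: 0.998
```

```bash
python3 st.py 2.93 14|egrep -v rear; python3 -c "
from cell import monitor;s=monitor.observe();print(s['force'],s['ft_torque'])"
```

```text
[ 0.6034 -0.0756  0.0402] z [ 0.236  0.021 -0.972] y [ 0.05  -0.999 -0.01 ] j [-0.36  0.63  0.59  2.05 -0.95  0.47 -0.58]
front 1 world [ 0.6198 -0.1297  0.0235] tote xy [ 0.0985 -0.0702] org [-0.1089 -0.0594]
front -1 world [ 0.6144 -0.0198  0.0245] tote xy [0.1085 0.0393] org [-0.1087  0.0506]
body [ 0.6287 -0.0748  0.0947]
turn needed deg [-0.53 -0.33  0.09]
[-26.57053819  -0.46449783  17.80542474] [-0.05147722  5.11658298  0.30030695]
```

The force climbed to 27 N with no motion, and the z moment is almost balanced, so both back corners bear on the rail. I'll rock the push a little to each side to press both ends home, then withdraw straight back.

move_arm:
  series:
    - [0,0,0,0,0,0.4]
    - [0,0,0,0,0,0.4]
    - [0,0,0,0,0,-0.4]
    - [0,0,0,0,0,-0.4]
    - [0,0,0,0,0,-0.4]
    - [0,0,0,0,0,-0.4]
    - [0,0,0,0,0,0.4]
    - [0,0,0,0,0,0.4]

```text
clock: 13.95
position: [0.6045, -0.0764, 0.0403]
ee_rot: [-3.105, -0.077, -0.375]
force: [-20.3, -4.4, 9.7]
width: 0.998
```

```bash
python3 st.py 2.93 14|egrep -v rear; python3 -c "
from cell import monitor;s=monitor.observe();print(s['force'],s['ft_torque'])"
```

```text
[ 0.6045 -0.0764  0.0403] z [ 0.238  0.019 -0.971] y [ 0.05  -0.999 -0.007] j [-0.36  0.63  0.59  2.05 -0.95  0.47 -0.58]
front 1 world [ 0.621  -0.1305  0.0237] tote xy [ 0.0995 -0.0713] org [-0.1078 -0.0603]
front -1 world [ 0.6154 -0.0207  0.0245] tote xy [0.1094 0.0383] org [-0.1077  0.0497]
body [ 0.6297 -0.0755  0.0949]
turn needed deg [-0.4  -0.23  0.04]
[-20.31751706  -4.39164001   9.68061573] [-0.55351451  4.15589815  0.79823502]
```

move_arm:
  series:
    - [-0.2,-0.01,0,0,0,0]
    - [-0.3,-0.015,0,0,0,0]
    - [-0.5,-0.025,0,0,0,0]
    - [-1,-0.05,0,0,0,0]
    - [-2,-0.1,0,0,0,0]
    - [-2,-0.1,0,0,0,0]
    - [-2,-0.1,0.5,0,0,0]
    - [-2,-0.1,0.5,0,0,0]

```text
clock: 14.75
position: [0.5099, -0.0806, 0.0529]
ee_rot: [-3.104, -0.077, -0.392]
force: [-0.2, 0.4, -0.4]
width: 1.002
```

move_arm:
  series:
    - [-2,-0.5,2,0,1,0]
    - [-2,-1,2,0,1,0]
    - [-2,-2,2,0,1,0]
    - [-1,-3,2,0,1,0]
    - [0,-4,2,0,1,0]
    - [0,-4,2,0,1,0]
    - [0,-4,2,0,1,0]
    - [0,-4,2,0,1,0]

```text
clock: 15.55
position: [0.4407, -0.3067, 0.2138]
ee_rot: [-3.12, -0.077, -0.175]
force: [0.6, 0.1, 0.0]
width: 1.0
```

```bash
python3 - <<'E'
from h import *
pt,po=np.load('p.npy');s=monitor.observe();print(s['clock'],np.round(s['position'],3),np.round(s['force'],1))
p=np.r_[T(po,[[-.055,0,0]])[0][:2],po[2]]
out=[]
for n,o in(('scene',(150,150)),('top',(240,85))):
    im=imaging.get_image(n);overlay(im,p,po,'/tmp/a.png',o,110,110,400/110);out.append(cv2.imread('/tmp/a.png'))
cv2.imwrite('pics/c4.png',np.hstack(out))
im=imaging.get_image('top');cv2.imwrite('pics/c5.png',cv2.resize(im['color'][90:190,160:430,::-1],None,fx=2.9,fy=2.9,interpolation=cv2.INTER_CUBIC))
E
```

```text
15.55 [ 0.441 -0.307  0.214] [0.6 0.1 0. ]
```

View pics/c4.png

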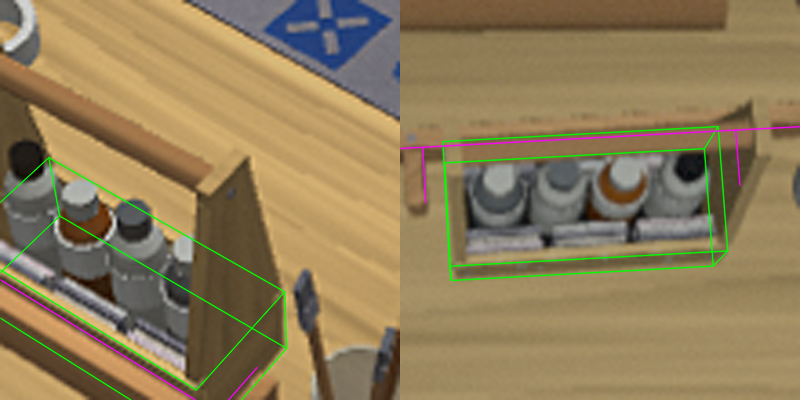

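View pics/c5.png

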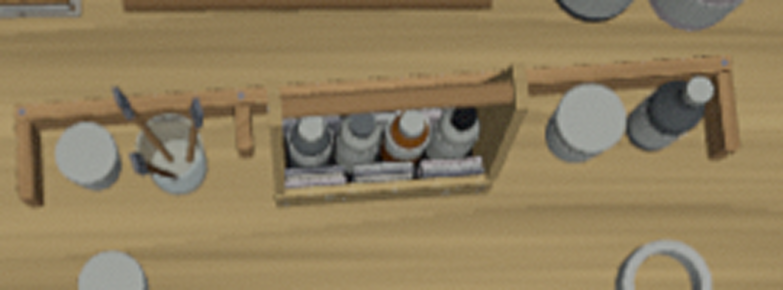

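The hand is clear, the tote is upright in the bay with no visible gap to the rail, and the other things look in place. One numeric check of squareness before hand-in.

```bash
python3 - <<'E'
from h import *
pt,po=np.load('p.npy')
g=np.mean([cv2.GaussianBlur(imaging.get_image('top')['color'],(0,0),.7).astype(float).mean(2) for _ in range(4)],0);im=imaging.get_image('top')
def fit(P0,P1,z,hw=3,sgn=None,n=60):
    L=[]
    for a in np.linspace(0,1,n):
        u,v=proj(im,[np.array(P0)*(1-a)+np.array(P1)*a])[0]
        vs=np.arange(v-hw,v+hw+.01,.1)
        col=cv2.remap(g.astype(np.float32),np.full((len(vs),1),u,np.float32),vs.astype(np.float32)[:,None],cv2.INTER_CUBIC).ravel()
        d=np.gradient(col)*sgn;L.append([u,vs[np.argmax(d)]])
    W=back(im,L,z);
    for _ in range(4):
        k=np.polyfit(W[:,1],W[:,0],1);r=W[:,0]-np.polyval(k,W[:,1]);m=abs(r)<max(.001,2*r.std());W=W[m]
    return np.degrees(np.arctan(-k[0])).round(2),np.polyval(k,-.065).round(4),len(W),r.std().round(4)
o=lambda x,y,z:T(po,[[x,y,z]])[0]
for s in(1,-1):
  print('sgn',s,'tote front edge rim',fit(o(-.11,.11,.075),o(-.11,-.10,.075),.075,sgn=s),'foot',fit(o(-.11,.11,0),o(-.11,-.1,0),0,sgn=s),
   'rail back top',fit(o(.018,.4,.06),o(.018,.14,.06),.06,sgn=s),fit(o(.018,-.16,.06),o(.018,-.38,.06),.06,sgn=s))
for n in('tub_c','tape','knife','brush_jar','bottle'):
    for q in outline_of('top',n)[:3]:print(n,round(q['p'],2),q['rect'])
E
```

```text
sgn 1 tote front edge rim (np.float64(7.19), np.float64(0.6105), 56, np.float64(0.0061)) foot (np.float64(3.54), np.float64(0.6181), 59, np.float64(0.0009)) rail back top (np.float64(3.52), np.float64(0.7457), 60, np.float64(0.0055)) (np.float64(3.12), np.float64(0.744), 60, np.float64(0.0053))
sgn -1 tote front edge rim (np.float64(3.78), np.float64(0.6166), 60, np.float64(0.0009)) foot (np.float64(-0.23), np.float64(0.622), 59, np.float64(0.0058)) rail back top (np.float64(4.07), np.float64(0.7462), 57, np.float64(0.0045)) (np.float64(2.53), np.float64(0.7362), 45, np.float64(0.0008))
tub_c 0.79 [346.8, 121.1, 31.2, 23.2]
tub_c 0.75 [187.0, 175.6, 25.8, 24.4]
tub_c 0.57 [176.7, 135.0, 28.4, 20.2]
tape 0.69 [371.6, 168.5, 32.5, 31.4]
knife 0.92 [122.1, 218.2, 24.6, 67.6]
brush_jar 0.65 [197.1, 119.5, 36.5, 38.5]
bottle 0.66 [378.6, 113.4, 27.3, 28.1]
bottle 0.57 [350.0, 124.0, 27.5, 20.4]
```

The tote's measured yaw is 3.5–3.8°, so I need the rail's yaw to the same accuracy. I'll take it from the first picture, where the bay was empty.

```bash
python3 - <<'E'
from h import *
pt,po=np.load('p.npy')
im=imaging.get_image('top')
g0=cv2.resize(cv2.imread('pics/top0.png'),(512,384),interpolation=cv2.INTER_AREA).astype(float).mean(2)
g1=im['color'].astype(float).mean(2)
def fit(g,P0,P1,z,sgn,hw=3,n=80):
    g=cv2.GaussianBlur(g,(0,0),.7).astype(np.float32);L=[]
    for a in np.linspace(0,1,n):
        u,v=proj(im,[np.array(P0)*(1-a)+np.array(P1)*a])[0]
        vs=np.arange(v-hw,v+hw+.01,.1)
        d=np.gradient(cv2.remap(g,np.full((len(vs),1),u,np.float32),vs.astype(np.float32)[:,None],cv2.INTER_CUBIC).ravel())*sgn
        L.append([u,vs[np.argmax(d)]])
    W=back(im,L,z)
    for _ in range(5):
        k=np.polyfit(W[:,1],W[:,0],1);r=W[:,0]-np.polyval(k,W[:,1]);W=W[abs(r)<max(.001,2*r.std())]
    return np.degrees(np.arctan(-k[0])).round(2),np.polyval(k,-.065).round(4),len(W),r.std().round(4)
o=lambda x,y,z:T(po,[[x,y,z]])[0]
print('rail front top',fit(g0,o(0,.125,.06),o(0,-.12,.06),.06,-1))
print('rail foot     ',fit(g0,o(0,.125,0),o(0,-.12,0),0,1))
print('rail front top->behind',fit(g0,o(.018,.13,.06),o(.018,-.13,.06),.06,1),fit(g0,o(.018,.13,.06),o(.018,-.13,.06),.06,-1))
for h in(2,3):print('tote rim',fit(g1,o(-.11,.11,.075),o(-.11,-.11,.075),.075,-1,h),'foot',fit(g1,o(-.11,.11,0),o(-.11,-.11,0),0,1,h))
E
```

```text
rail front top (np.float64(3.77), np.float64(0.7271), 80, np.float64(0.001))
rail foot      (np.float64(3.93), np.float64(0.7287), 71, np.float64(0.0007))
rail front top->behind (np.float64(3.75), np.float64(0.7395), 74, np.float64(0.0017)) (np.float64(1.52), np.float64(0.7433), 80, np.float64(0.0069))
tote rim (np.float64(3.79), np.float64(0.6165), 80, np.float64(0.001)) foot (np.float64(3.46), np.float64(0.618), 77, np.float64(0.0009))
tote rim (np.float64(3.79), np.float64(0.6165), 80, np.float64(0.001)) foot (np.float64(3.46), np.float64(0.618), 77, np.float64(0.0009))
```

The rail's yaw is 3.8–3.9° (my first fit said 2.9°), and the tote's is 3.5–3.8° at 110.5 mm depth. It's essentially home, but the right end could be up to about 1 mm off. I'll go back and press once more, square to the corrected yaw.

move_arm:
  series:
    - [0,4,-2,0,-1,0]
    - [0,4,-2,0,-1,0]
    - [0,4,-2,0,-1,0]
    - [0,4,-2,0,-1,0]
    - [1,3,-2,0,-1,0]
    - [2,2,-2,0,-1,0.3]
    - [2,1,-2,0,-1,0.3]
    - [2,0.5,-2,0,-1,0.3]

```text
clock: 17.05
position: [0.5116, -0.0787, 0.0517]
ee_rot: [-3.101, -0.105, -0.391]
force: [0.1, 0.0, -0.1]
width: 0.994
```

```bash
python3 st.py 3.85 14|egrep -v rear
```

```text
[ 0.5116 -0.0787  0.0517] z [ 0.247  0.023 -0.969] y [ 0.069 -0.998 -0.006] j [-0.32  0.49  0.53  2.27 -1.02  0.35 -0.43]
front 1 world [ 0.5293 -0.1325  0.0353] tote xy [ 0.0084 -0.0603] org [-0.1994 -0.0576]
front -1 world [ 0.5217 -0.0227  0.036 ] tote xy [0.0164 0.0494] org [-0.2014  0.0524]
body [ 0.5363 -0.0773  0.1065]
turn needed deg [-0.37  0.36 -0.09]
```

move_arm:
  series:
    - [1.5,0.1,-0.4,-0.1,0.1,0]
    - [1.5,0.1,-0.4,-0.1,0.1,0]
    - [1.5,0.1,-0.3,-0.1,0.1,0]
    - [1.5,0.1,0,0,0,0]
    - [1.5,0.1,0,0,0,0]
    - [0.8,0.05,0,0,0,0]
    - [0.3,0.02,0,0,0,0]
    - [0.2,0.01,0,0,0,0]

```text
clock: 17.85
position: [0.5986, -0.0748, 0.0414]
ee_rot: [-3.108, -0.103, -0.382]
force: [-0.4, -1.0, -0.1]
width: 1.003
```

move_arm:
  series:
    - [0.2,0.01,0,0,0,0]
    - [0.1,0.01,0,0,0,0]
    - [0.1,0.01,0,0,0,0]
    - [0.1,0.01,0,0,0,0]

```text
clock: 18.25
position: [0.6037, -0.0744, 0.0416]
ee_rot: [-3.108, -0.102, -0.382]
force: [-2.6, -1.0, 0.0]
width: 0.997
```

```bash
python3 st.py 3.85 14|egrep -v rear; python3 -c "
from cell import monitor;s=monitor.observe();print(s['force'],s['ft_torque'])"
```

```text
[ 0.6037 -0.0744  0.0416] z [ 0.242  0.017 -0.97 ] y [ 0.066 -0.998 -0.001] j [-0.37  0.63  0.6   2.06 -0.96  0.47 -0.56]
front 1 world [ 0.6211 -0.1284  0.0254] tote xy [ 0.0999 -0.0692] org [-0.1076 -0.0582]
front -1 world [ 0.6138 -0.0186  0.0255] tote xy [0.1081 0.0405] org [-0.1092  0.0518]
body [ 0.6286 -0.0728  0.0963]
turn needed deg [-0.05  0.03  0.08]
[-2.57728277 -0.96875042  0.02328348] [-0.07475477  0.75504989 -0.08418109]
```

Touching. Now I'll press and rock.

move_arm:
  series:
    - [0.1,0.01,0,0,0,0]
    - [0.1,0.01,0,0,0,0]
    - [0.1,0.01,0,0,0,0]
    - [0.1,0.01,0,0,0,0]

```text
clock: 18.65
position: [0.6045, -0.0744, 0.0407]
ee_rot: [-3.107, -0.1, -0.375]
force: [-18.0, -1.3, 13.5]
width: 0.999
```

```bash
python3 st.py 3.85 14|egrep -v rear; python3 -c "
from cell import monitor;s=monitor.observe();print(s['force'],s['ft_torque'])"
```

```text
[ 0.6045 -0.0744  0.0407] z [ 0.237  0.018 -0.971] y [ 0.065 -0.998 -0.002] j [-0.37  0.63  0.6   2.05 -0.95  0.48 -0.57]
front 1 world [ 0.6218 -0.1284  0.0244] tote xy [ 0.1006 -0.0692] org [-0.1069 -0.0582]
front -1 world [ 0.6146 -0.0186  0.0247] tote xy [0.1089 0.0404] org [-0.1084  0.0518]
body [ 0.6297 -0.0729  0.0953]
turn needed deg [-0.11 -0.25  0.13]
[-17.95290001  -1.25995338  13.50522587] [-0.20723572  3.21848862 -0.07254108]
```

move_arm:
  series:
    - [0,0,0,0,0,0.4]
    - [0,0,0,0,0,0.4]
    - [0,0,0,0,0,0]

```text
clock: 18.95
position: [0.6041, -0.0747, 0.0407]
ee_rot: [-3.105, -0.12, -0.374]
force: [-15.8, -0.4, 12.2]
width: 0.998
```

```bash
python3 st.py 3.85 14|egrep -v rear; python3 -c "
from cell import monitor;s=monitor.observe();print(s['force'],s['ft_torque'])"
```

```text
[ 0.6041 -0.0747  0.0407] z [ 0.237  0.021 -0.971] y [ 0.078 -0.997 -0.002] j [-0.37  0.63  0.6   2.05 -0.95  0.48 -0.55]
front 1 world [ 0.6221 -0.1284  0.0243] tote xy [ 0.1009 -0.0693] org [-0.1065 -0.0583]
front -1 world [ 0.6136 -0.0187  0.0246] tote xy [0.1078 0.0405] org [-0.1095  0.0517]
body [ 0.6293 -0.0729  0.0952]
turn needed deg [-0.12 -0.26 -0.61]
[-15.82184463  -0.38224639  12.20783845] [-0.57537936  2.95553186 -0.681324  ]
```

move_arm:
  series:
    - [0,0,0,0,0,-0.4]
    - [0,0,0,0,0,-0.4]
    - [0,0,0,0,0,-0.4]
    - [0,0,0,0,0,-0.4]
    - [0,0,0,0,0,0]

```text
clock: 19.45
position: [0.6041, -0.0743, 0.0403]
ee_rot: [-3.11, -0.08, -0.374]
force: [-13.7, -1.5, 6.9]
width: 1.0
```

```bash
python3 st.py 3.85 14|egrep -v rear; python3 -c "
from cell import monitor;s=monitor.observe();print(s['force'],s['ft_torque'])"
```

```text
[ 0.6041 -0.0743  0.0403] z [ 0.237  0.014 -0.972] y [ 0.052 -0.999 -0.002] j [-0.38  0.64  0.61  2.06 -0.96  0.47 -0.58]
front 1 world [ 0.6207 -0.1284  0.024 ] tote xy [ 0.0995 -0.0692] org [-0.1079 -0.0582]
front -1 world [ 0.615  -0.0186  0.0242] tote xy [0.1093 0.0404] org [-0.108   0.0518]
body [ 0.6294 -0.0731  0.0949]
turn needed deg [-0.09 -0.3   0.87]
[-13.69524243  -1.45557083   6.91516326] [0.00734131 2.72764526 0.52224202]
```

move_arm:
  series:
    - [0,0,0,0,0,0.4]
    - [0,0,0,0,0,0.5]
    - [0.1,0.01,0.03,0,0,0]
    - [0.1,0.01,0.03,0,0,0]
    - [0.1,0.01,0,0,0,0]
    - [0,0,0,0,0,0]

```text
clock: 20.05
position: [0.6048, -0.0745, 0.0402]
ee_rot: [-3.108, -0.102, -0.368]
force: [-21.6, -2.1, 12.0]
width: 0.998
```

```bash
python3 st.py 3.85 14|egrep -v rear; python3 -c "
from cell import monitor;s=monitor.observe();print(s['force'],s['ft_torque'])"
```

```text
[ 0.6048 -0.0745  0.0402] z [ 0.233  0.018 -0.972] y [ 0.066 -0.998 -0.003] j [-0.38  0.64  0.61  2.05 -0.95  0.48 -0.57]
front 1 world [ 0.6221 -0.1285  0.0238] tote xy [ 0.1009 -0.0694] org [-0.1066 -0.0583]
front -1 world [ 0.6148 -0.0187  0.0241] tote xy [0.1091 0.0403] org [-0.1082  0.0517]
body [ 0.6302 -0.073   0.0947]
turn needed deg [-0.13 -0.49  0.08]
[-21.58209401  -2.11799715  11.97175976] [-0.3294271   4.22912565 -0.10512145]
```

move_arm:
  series:
    - [-0.2,-0.015,0,0,0,0]
    - [-0.3,-0.02,0,0,0,0]
    - [-0.5,-0.03,0,0,0,0]
    - [-1,-0.06,0,0,0,0]
    - [-2,-0.1,0,0,0,0]
    - [-2,-0.1,0,0,0,0]
    - [-2,-0.1,0.5,0,0,0]
    - [-2,-0.1,0.5,0,0,0]

```text
clock: 20.85
position: [0.5099, -0.079, 0.0525]
ee_rot: [-3.107, -0.105, -0.383]
force: [-0.3, -0.5, 0.8]
width: 1.0
```

move_arm:
  series:
    - [-2,-0.5,2,0,1,0]
    - [-2,-1,2,0,1,0]
    - [-2,-2,2,0,1,0]
    - [-1,-3,2,0,1,0]
    - [0,-4,2,0,1,0]
    - [0,-4,2,0,1,0]
    - [0,-4,2,0,1,0]
    - [0,0,0,0,0,0]

```text
clock: 21.65
position: [0.4417, -0.2705, 0.1955]
ee_rot: [-3.127, -0.096, -0.201]
force: [0.3, 0.2, 0.1]
width: 0.996
```

```bash
python3 - <<'E'
from h import *
s=monitor.observe();print(s['clock'],np.round(s['position'],3),np.round(s['force'],1))
im=imaging.get_image('top');a=im['color'][90:190,160:430,::-1];b=imaging.get_image('scene')['color'][110:330,60:330,::-1]
cv2.imwrite('pics/f.png',np.vstack([cv2.resize(a,(560,207),interpolation=3),cv2.resize(b,(560,393),interpolation=2)]))
pt,po=np.load('p.npy');g=cv2.GaussianBlur(im['color'].astype(float).mean(2),(0,0),.7).astype(np.float32)
for z,sg in((.075,-1),(0,1)):
    L=[]
    for y in np.linspace(.11,-.11,80):
        u,v=proj(im,T(po,[[-.11,y,z]]))[0];vs=np.arange(v-3,v+3,.1)
        L.append([u,vs[np.argmax(sg*np.gradient(cv2.remap(g,np.full((len(vs),1),u,np.float32),vs.astype(np.float32)[:,None],cv2.INTER_CUBIC).ravel()))]])
    W=back(im,L,z);k=np.polyfit(W[:,1],W[:,0],1);print(z,np.degrees(np.arctan(-k[0])),np.polyval(k,-.065))
E
```

```text
21.65 [ 0.442 -0.27   0.196] [0.3 0.2 0.1]
0.075 3.8603829667277885 0.6166989482376264
0 3.433679789255002 0.6182480638524759
```

View pics/f.png

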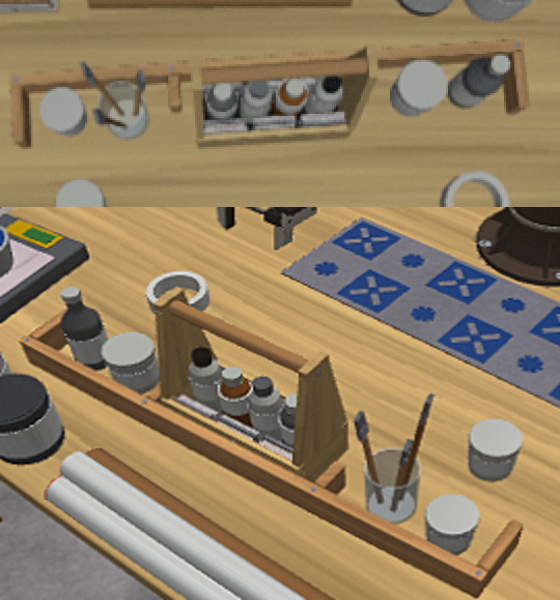

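The tote stands upright between the cheeks, tight against the rail (scene part, around (250,430)). The other things are in place and the hand is clear. Handing in.

```bash
python3 -c "
from cell import workorder;print(workorder.sign_off())"
```

```text
the job is handed in; nothing more can be done
None
```

The tote is home: upright in the middle bay, back side against the rail, with the hand withdrawn before I handed in at about 22 s. I pushed it with the open fingertips about 25 mm up on its front wall, turned it square as it went, then pressed it home.

**Final checks**
- **Seating:** pressing with 20–27 N gave almost no further movement. By camera, the tote's front face is 110–111 mm from the rail's front face, and the tray is 110 mm deep.
- **Contact:** the highest force I read was 27 N at the wrist. I saw no sign of the tote tipping or of its bottles or handle being touched.
- **Other things:** none looked moved in the last pictures. The knife was outside the final view; its detected position was unchanged just before the last press.

**Where the checks disagreed**
- **Rail angle:** my first fit put it at 2.9°, but edge fits on the first picture gave 3.8–3.9°. I went back and pressed again at the corrected angle.
- **Tote angle:** after that press, the upper edge reads 3.9°, the finger contacts about 3.7°, and the lower edge 3.4°. That last reading is about 0.5° off the rail, and I took it as picture noise.

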